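# Shut and latch the drawer left ajar

## Task

One of the three drawers in the little coffee cabinet has been left ajar. With the fingertips or the outside of the fingers, gently push that drawer fully shut, then gently press home the latch button directly above it so that it stays down, and draw the hand clear. Leave the other two drawers and their raised buttons alone, and do not move the cups, canister or tamper or pick anything up.

Things in the scene. Friction and masses are not known exactly. Their poses are not given: they have to be found in the camera images.
- bay_a: Cabinet bay whose drawer stands ajar: a fixed pale timber box 160 deep (its x) x 110 wide (its y) x 120 mm high. Origin at the centre of its underside, 12 mm above the counter. Its +x points from the drawer front into the cabinet, roughly away from the robot; z up. Three alike bays stand side by side, 112 mm apart, in any order, on a steel plinth. Its latch button is 30 mm in front (-x) of its centre.
- front_a (a point): Point on the outer face of the ajar drawer's front, midway across, 90 mm above the bay's underside; moves with the drawer. Axes as the bay's: the drawer shuts along +x. Shut, the point is 96 mm in front (-x) of the bay's origin. The front is plain timber, no handle, 16 mm thick, 106 mm wide, 6 to 114 mm above the bay's underside.
- drawer_a (a joint): How far the ajar drawer is open, m: 0 fully shut (firm stop), about 0.022 to 0.040 at the start. It slides with about 2 N of friction and stays where it is left.
- button_top_a (a point): Centre of the top face of the latch button over the ajar drawer: a steel disc 26 mm across. Raised, it stands 14 mm above the bay's top; pressed home, 4 mm.
- button_a (a joint): How far that button is pressed down, m: 0 to 0.002 at the start (raised), 0.010 home (firm stop). No spring: it moves against about 3 N of friction and stays where it is left.
- bay_b: Another bay, same size and frame as bay_a; its drawer is shut. Leave alone.
- drawer_b (a joint): Opening of bay_b's drawer, m: 0 shut, as at the start.
- button_b (a joint): How far bay_b's button is pressed, m: 0 raised, as at the start (14 mm above the bay's top).
- bay_c: The third bay, same size and frame as bay_a; its drawer is shut. Leave alone.
- drawer_c (a joint): Opening of bay_c's drawer, m: 0 shut, as at the start.
- button_c (a joint): How far bay_c's button is pressed, m: 0 raised, as at the start.
- cup_left: Terracotta espresso cup, 60 mm across the rim, 55 mm high, standing loose on top of the cabinet towards its back (behind the buttons, centre about 75 mm behind the line of buttons). Origin at the centre of its underside. Leave alone.
- cup_right: The other such cup, also on the cabinet's top at the back. Origin at the centre of its underside. Leave alone.
- canister: Closed steel canister with dark screw lid, 94 mm across, 134 mm high, loose on the counter beside the cabinet, to one side or the other. Origin at the centre of its underside. Leave alone.
- tamper: Copper-coloured coffee tamper, 58 mm across its base, 84 mm high, standing on its base on the counter at the other side of the cabinet. Origin at the centre of its underside. Leave alone.

How it is judged (in metres and radians):
On the way, in this order (a step that is already met when the one before it is completed fails the run):
1. the ajar drawer is pushed fully shut (within 4 mm), its button still up (value of joint drawer_a below 0.004 m and value of joint button_a below 0.005 m), for 0.2 s.
2. then the latch button above it is pressed home (within 2 mm) (value of joint button_a above 0.008 m and value of joint drawer_a below 0.004 m), for 0.1 s.
At the end, for the whole second after the job is handed in: The drawer that stood ajar is shut within 4 mm and its latch button is down within 2 mm of home; the other two drawers are shut within 4 mm, their buttons within 3 mm of fully raised; cups, canister and tamper stand upright within 12 mm of where they were (all of step 2 and value of joint each of drawer_b, drawer_c below 0.004 m and value of joint each of button_b, button_c below 0.003 m and distance of each of cup_left, cup_right, canister, tamper from where it was at the start of the episode below 0.012 m and angle between each of cup_left, cup_right, canister, tamper's own z axis and vertical below 0.15 rad); the robot touches nothing.
It fails at once if another bay's latch button is pressed (more than 3 mm) (value of joint any of button_b, button_c above 0.003 m).
It fails at once if another drawer is opened (more than 4 mm) (value of joint any of drawer_b, drawer_c above 0.004 m).
It fails at once if the ajar drawer is pulled further open instead of pushed shut (beyond 50 mm) (value of joint drawer_a above 0.05 m).
It fails at once if the drawer, the button or their bay is pushed roughly (over 30 N) (contact force between any of the fingers, the arm and bay_a above 30 N).
It fails at once if a cup, the canister or the tamper is moved or lifted more than 12 mm, or tipped (distance of any of cup_left, cup_right, canister, tamper from where it was at the start of the episode above 0.012 m or angle between any of cup_left, cup_right, canister, tamper's own z axis and vertical above 0.15 rad).
It also fails if it takes over 42 s, if anything falls off the work surface, if the arm or the gripper's body presses on something with over 40 N, if the wrist force passes 120 N, or if a joint passes its speed limit or range.

## Robot

A 6-joint arm with a two-finger parallel gripper is mounted at the origin on the work surface. World frame = base frame: x ahead of the robot, y to its left, z up, the work surface at z = 0. Lengths are in mm, angles in rad, forces in N, time in s.
With the tool pointing down it reaches from about 275 to 750 mm from the base axis. Payload 10.2 kg.
Tool frame: the origin (TCP) lies at the very end of the fingers, on their centre line; the grasp point (between the pads) lies 19 mm behind it; z points along the fingers, y is the line along which they close (so a half turn about z gives the same grasp; the last joint's range is limited). The gripper opens to 85 mm and grips with 20 to 120 N. Pads are 22 mm wide; open, the fingers measure 114 mm over their backs; the gripper's body (76 mm by 85 mm) begins 54 mm behind the grasp point. The pads swing forward as they close: fully open they stand 13 mm farther back than shut.
Start: joints at [-1.427, 0.313, 1.498, -0, 1.331, -0.223], TCP at [188.269, -490.088, 231.294] pointing down, gripper open.
Joint ranges: [-2.94, 2.94], [-0.97, 2.17], [0.19, 2.56], [-1.23, 4.37], [0.02, 3.11], [-2.88, 2.88]. Speed limits (rad/s): [2.39, 2.39, 3.01, 3.14, 3.14, 3.14].

## Interface

Orientations are given as a unit quaternion [w, x, y, z].
In Python, from rig import ctrl gives the robot as it stands.
- The arm moves only by the shell command python3 -m inch 'ROWS' [OPENING] [FORCE]. ROWS is text: rows parted by semicolons, each of 6 numbers parted by spaces: the shift along the tool's x, y, z in mm, then the turn, a rotation vector about the tool's x, y, z in units of 6 degrees (1.0 is 6 degrees). A call has exactly 10 rows; each row shifts and turns the commanded pose from where the row before left it, along the tool's axes as they then stand; what a row does not reach is not made up. A row lasts 1/12 s, in which the tool goes at most 41.7 mm and 7.16 degrees, less where a joint would pass 70% of its speed; a pose out of reach is approached as far as the arm can. A call with a gripper value outside its range is refused whole. OPENING is the opening, from 0 (shut) to 1 (fully open), set as the call begins (- or left out, the last holds). The fingers move at their own pace and stop on an object; FORCE is the grip in N (left out, the last holds). Time passes only in rows, so rows that do not move let the fingers close, or fill a call up. It gives the time, the measured TCP pose, the force, the opening and the grip force at its end, in the units of the state.
- ctrl.sense(): the state, without advancing time (a new reading comes with each control period).
- ctrl.capture(name): name is "scene" or "top"; returns a dict with "image" (480x640x3 uint8, red, green, blue), "intrinsics" (3x3 intrinsics, pixels), "D" ([k1, k2, p1, p2, k3] as OpenCV has them; the pictures are not rectified), "rvec" (rotation vector, rad) and "tvec" (3), from world to camera coordinates, as OpenCV has them. Camera axes: x right, y down, z forward; pixel columns grow to the right and rows downward; lengths in mm; the calibration is good to about 2 mm. A picture is of the moment at which its call begins. There is no depth.
- ctrl.finish_job(): hands the job in; it is judged then, once.
The state is a dict: "time_s": time; "joints": joint angles; "dq": joint speeds; "tau": joint torques, N m; "eef_pos": TCP position; "ee_rot": TCP orientation; "force": force on the tool from outside, world axes, zero at the start; "wrist_torque": the same for the moment, N m; "grip_width": opening from 0.0 (shut) to 1.0 (fully open); "grip_force": force on a finger pad.
Only numpy, scipy, OpenCV 4.12 (cv2) and the standard library are available. Lean on these libraries where they do the work, as an engineer would, in place of code of your own. Each camera call takes 0.05 s, during which the arm holds its last target. There are 200 camera calls.

## Working session

There is one attempt and no reset: what is moved stays moved. The work goes in short steps, Python scripts to look and compute and a shell command to move; the robot and the scene stay as the last step left them, time stands still between calls to the robot, and variables do not carry over. Pictures are saved under pics/ and viewed, at most 10 in all, crops included, and the job is handed in when it is done.

```bash
mkdir -p pics; ls
python3 - <<'E'
from rig import ctrl
import cv2,pickle
for n in("scene","top"):
    d=ctrl.capture(n); cv2.imwrite(f"pics/{n}0.png",d["image"][:,:,::-1]); pickle.dump(d,open(n+"0.pkl","wb"))
    print(n,d["intrinsics"],d["D"],d["rvec"],d["tvec"])
print(ctrl.sense())
E
```

```text
pics
scene [[607.71397347   0.         308.29995936]
 [  0.         607.71397347 241.17778169]
 [  0.           0.           1.        ]] [-0.14943721  0.          0.          0.          0.        ] [ 1.01466203  2.32159912 -1.11928149] [ 388.24178381 -218.69329673 1538.64071505]
top [[611.79742113   0.         321.68828958]
 [  0.         611.79742113 233.43019577]
 [  0.           0.           1.        ]] [-0.1009948  0.         0.         0.         0.       ] [ 2.10198841 -2.13861172  0.18811771] [  35.12801902  648.89908591 1336.1272474 ]
{'time_s': 0.1, 'joints': array([-1.42740804e+00,  3.13433628e-01,  1.49837415e+00, -4.46633443e-06,
        1.33098658e+00, -2.23381665e-01]), 'dq': array([-0.00025583,  0.00086509, -0.00174742,  0.00011843,  0.00095871,
        0.00041425]), 'tau': array([ 4.05251310e-03, -4.12897646e+01, -2.60141140e+01, -1.76247713e-04,
        3.06173592e-03, -1.99997271e-05]), 'eef_pos': array([ 188.22888491, -489.84985361,  230.76713499]), 'ee_rot': array([-6.00460753e-04,  9.83231772e-01,  1.82359321e-01,  2.18585775e-05]), 'force': array([0.00711626, 0.7060182 , 0.14075694]), 'wrist_torque': array([-0.04823391, -0.02424606,  0.07819904]), 'grip_force': 0.0, 'grip_width': 0.9998451624588791}
```

View pics/scene0.png

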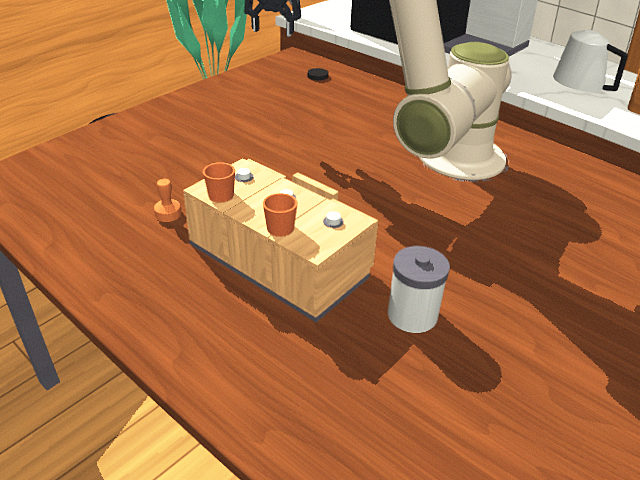

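View pics/top0.png

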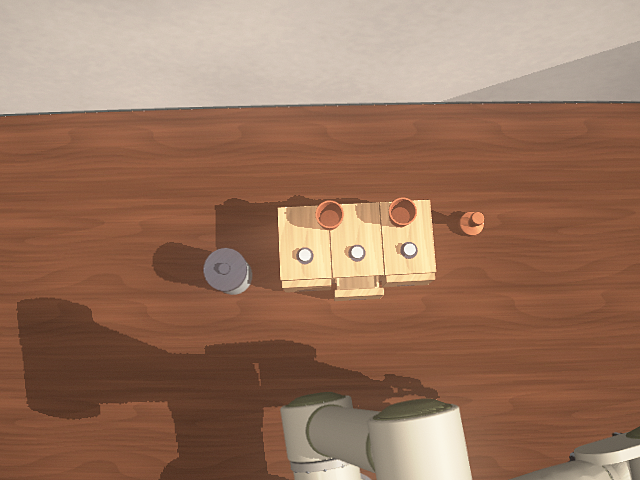

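The middle drawer (front edge near top-view (359,293)) is ajar; its button is at about (357,253), with its neighbours at (305,256) and (409,250). The cups are behind at (329,214) and (402,211), the canister is at (226,270) and the tamper at (472,222).

```bash
cat > h.py <<'E'
import numpy as np,cv2,pickle
def load(n): return pickle.load(open(n+".pkl","rb"))
def ray(d,uv,z):
    K=np.array(d["intrinsics"]);R=cv2.Rodrigues(np.array(d["rvec"],float))[0];t=np.array(d["tvec"],float).ravel()
    p=cv2.undistortPoints(np.array(uv,float).reshape(-1,1,2),K,np.array(d["D"])).reshape(-1,2)
    w=np.c_[p,np.ones(len(p))]@R; C=-R.T@t
    return C+w*((z-C[2])/w[:,2])[:,None]
def proj(d,P): return cv2.projectPoints(np.array(P,float).reshape(-1,1,3),np.array(d["rvec"],float),np.array(d["tvec"],float),np.array(d["intrinsics"]),np.array(d["D"]))[0].reshape(-1,2)
E
python3 - <<'E'
from h import *
for n,seeds in(("top0",[(305,256),(357,253),(409,250)]),("scene0",[(333,218),(287,192),(243,173)])):
    d=load(n); im=d["image"]; hsv=cv2.cvtColor(im,cv2.COLOR_RGB2HSV)
    m=((hsv[...,1]<40)&(hsv[...,2]>190)).astype(np.uint8)
    k,l,st,c=cv2.connectedComponentsWithStats(m)
    for s in seeds:
        i=min((i for i in range(1,k) if st[i,4]>5),key=lambda i:np.hypot(*(c[i]-s)))
        print(n,c[i].round(1),st[i],ray(d,c[i],146).round(1))
d=load("top0")
print("front top edge (z126)",ray(d,[(335,291),(335,296.5),(383,288.5),(383,295)],126).round(1))
print("body top corners z132",ray(d,[(279,207),(431,200),(282,280),(436,272)],132).round(1))
im=d["image"][190:310,265:445,::-1]; cv2.imwrite("pics/crop.png",cv2.resize(im,None,fx=4.4,fy=4.4,interpolation=cv2.INTER_NEAREST))
E
```

```text
top0 [304.5 254.6] [299 249  12  12 116] [[588.3  60.7 146. ]]
top0 [356.9 251.8] [351 246  12  12 108] [[592.3 -50.9 146. ]]
top0 [409.4 249. ] [404 244  12  11 107] [[ 596.1 -163.2  146. ]]
scene0 [333.1 215.9] [326 211  15  14 123] [[586.9  64.  146. ]]
scene0 [286.6 191.3] [280 189  13   6  57] [[586.9 -49.3 146. ]]
scene0 [243.1 170.9] [237 168  13   7  77] [[ 593.6 -160.9  146. ]]
front top edge (z126) [[ 511.4   -2.9  126. ]
 [ 499.6   -2.7  126. ]
 [ 514.9 -105.7  126. ]
 [ 501.  -105.3  126. ]]
body top corners z132 [[ 696.4  115.7  132. ]
 [ 706.1 -217.2  132. ]
 [ 536.3  109.9  132. ]
 [ 547.4 -220.1  132. ]]
```

View pics/crop.png

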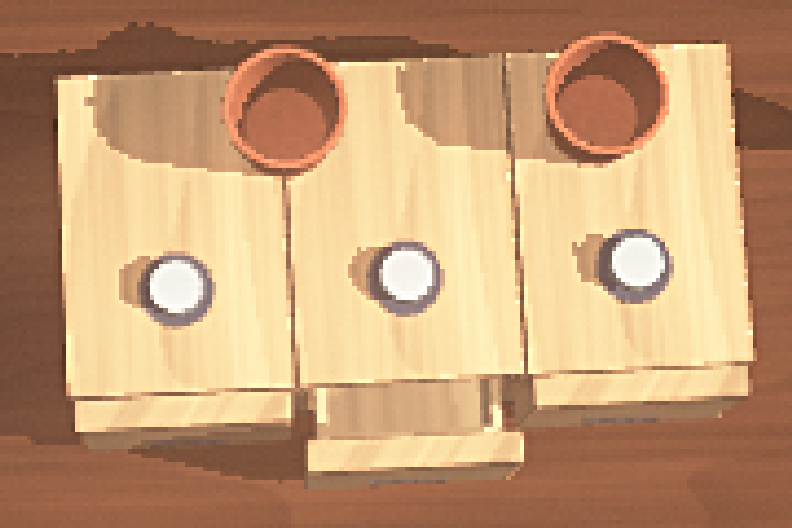

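The crop confirms the middle bay is the ajar one. Bay yaw is about 2° and the button spacing of 224 mm over two bays matches the sizes given. The button is at about (592,-51,146) and the drawer face at x≈500, so it is about 26 mm open. Next I turn the tool, close the fingers and approach high.

```bash
python3 -m inch '0 0 0 0 0 0.79;0 0 0 0 0 0.79;0 0 0 0 0 0.79;0 0 0 0 0 0.79;10 -15 0 0 0 0;18 -26 0 0 0 0;18 -26 0 0 0 0;18 -26 0 0 0 0;18 -26 0 0 0 0;18 -26 0 0 0 0' 0 20
python3 -m inch '18 -26 0 0 0 0;18 -26 0 0 0 0;18 -26 0 0 0 0;18 -26 0 0 0 0;18 -26 0 0 0 0;18 -26 0 0 0 0;18 -26 0 0 0 0;18 -26 0 0 0 0;18 -26 0 0 0 0;12 -20 0 0 0 0'
```

```text
time_s: 0.93
eef_pos: [283.5, -340.1, 231.0]
ee_rot: [-0.0, 1.0, 0.018, -0.0]
force: [0.7, -0.2, -0.6]
grip_width: -0.003
grip_force: 0.0
time_s: 1.77
eef_pos: [448.6, -79.4, 231.1]
ee_rot: [-0.0, 1.0, 0.018, -0.0]
force: [1.1, 0.1, 0.4]
grip_width: -0.002
grip_force: 0.0
```

```bash
python3 -m inch '0 -13 0 0 0 0;0 -13 0 0 0 0;0 0 20 0 0 0;0 0 25 0 0 0;0 0 25 0 0 0;0 0 25 0 0 0;0 0 25 0 0 0;0 0 14 0 0 0;0 0 0 0 0 0;0 0 0 0 0 0'
python3 - <<'E'
from rig import ctrl
import cv2,pickle
for n in("scene","top"):
    d=ctrl.capture(n); cv2.imwrite(f"pics/{n}1.png",d["image"][:,:,::-1]); pickle.dump(d,open(n+"1.pkl","wb"))
E
```

```text
time_s: 2.6
eef_pos: [446.7, -55.5, 97.2]
ee_rot: [-0.0, 1.0, 0.018, -0.001]
force: [-0.0, -0.1, 1.4]
grip_width: -0.001
grip_force: 0.0
```

View pics/scene1.png

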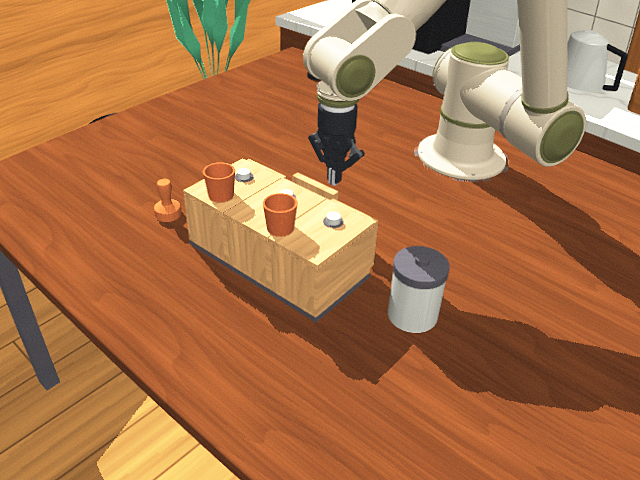

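The closed fingers hang just in front of the ajar drawer front, around (333,177), and clear of everything. I'll close in, then creep.

```bash
python3 -m inch '6 0 0 0 0 0;6 0 0 0 0 0;6 0 0 0 0 0;6 0 0 0 0 0;4 0 0 0 0 0;3 0 0 0 0 0;2 0 0 0 0 0;2 0 0 0 0 0;2 0 0 0 0 0;2 0 0 0 0 0'
python3 -m inch '1.5 0 0 0 0 0;1.5 0 0 0 0 0;1.5 0 0 0 0 0;1.5 0 0 0 0 0;1.5 0 0 0 0 0;1.5 0 0 0 0 0;1.5 0 0 0 0 0;1.5 0 0 0 0 0;0 0 0 0 0 0;0 0 0 0 0 0'
```

```text
time_s: 3.53
eef_pos: [485.9, -54.1, 97.3]
ee_rot: [-0.0, 1.0, 0.018, -0.0]
force: [-0.3, -0.1, 0.3]
grip_width: 0.006
grip_force: 0.0
time_s: 4.37
eef_pos: [498.1, -53.7, 97.3]
ee_rot: [-0.0, 1.0, 0.018, 0.0]
force: [-0.6, 0.2, 0.3]
grip_width: 0.001
grip_force: 0.0
```

```bash
python3 -m inch '1 0 0 0 0 0;1 0 0 0 0 0;1 0 0 0 0 0;1 0 0 0 0 0;1 0 0 0 0 0;1 0 0 0 0 0;1 0 0 0 0 0;1 0 0 0 0 0;1 0 0 0 0 0;1 0 0 0 0 0'
python3 -m inch '0.5 0 0 0 0 0;0.5 0 0 0 0 0;0.5 0 0 0 0 0;0.5 0 0 0 0 0;0.5 0 0 0 0 0;0.5 0 0 0 0 0;0.5 0 0 0 0 0;0.5 0 0 0 0 0;0.5 0 0 0 0 0;0 0 0 0 0 0'
```

```text
time_s: 5.2
eef_pos: [507.9, -53.3, 97.3]
ee_rot: [-0.0, 1.0, 0.018, -0.0]
force: [-2.8, -0.2, 0.5]
grip_width: 0.001
grip_force: 1.0
time_s: 6.03
eef_pos: [512.4, -53.2, 97.3]
ee_rot: [-0.0, 1.0, 0.018, 0.0]
force: [-1.4, 0.2, -0.2]
grip_width: -0.0
grip_force: 0.7
```

Contact is made and the drawer is sliding at about 2 N. I'll continue gently to the stop.

```bash
python3 -m inch '0.4 0 0 0 0 0;0.4 0 0 0 0 0;0.4 0 0 0 0 0;0.4 0 0 0 0 0;0.4 0 0 0 0 0;0.4 0 0 0 0 0;0.4 0 0 0 0 0;0 0 0 0 0 0;0 0 0 0 0 0;0 0 0 0 0 0'
```

```text
time_s: 6.87
eef_pos: [514.1, -53.1, 97.3]
ee_rot: [-0.0, 1.0, 0.018, -0.001]
force: [-8.8, -1.2, 4.9]
grip_width: 0.003
grip_force: 4.4
```

```bash
python3 -m inch '0.3 0 0 0 0 0;0.3 0 0 0 0 0;0.3 0 0 0 0 0;0 0 0 0 0 0;0 0 0 0 0 0;0 0 0 0 0 0;0 0 0 0 0 0;0 0 0 0 0 0;0 0 0 0 0 0;0 0 0 0 0 0'
```

```text
time_s: 7.7
eef_pos: [514.2, -53.1, 97.3]
ee_rot: [-0.0, 1.0, 0.018, -0.003]
force: [-14.6, -1.7, 8.7]
grip_width: -0.0
grip_force: 7.4
```

That is the firm stop: TCP x is 514.2 against about 515 expected, and force is rising with no motion. I'll back off and rise, then check the drawer.

```bash
python3 -m inch '-3 0 0 0 0 0;-8 0 0 0 0 0;-15 0 0 0 0 0;-15 0 0 0 0 0;0 0 -20 0 0 0;0 0 -25 0 0 0;0 0 -25 0 0 0;0 0 -14 0 0 0;0 0 0 0 0 0;0 0 0 0 0 0'
python3 - <<'E'
from rig import ctrl
import cv2,pickle
d=ctrl.capture("scene"); cv2.imwrite("pics/scene2.png",cv2.resize(d["image"][100:340,150:470,::-1],None,fx=2.4,fy=2.4)); pickle.dump(d,open("scene2.pkl","wb"))
E
```

```text
time_s: 8.53
eef_pos: [475.1, -54.6, 181.5]
ee_rot: [0.0, 1.0, 0.018, 0.001]
force: [0.4, 0.0, 0.0]
grip_width: 0.001
grip_force: 0.0
```

View pics/scene2.png

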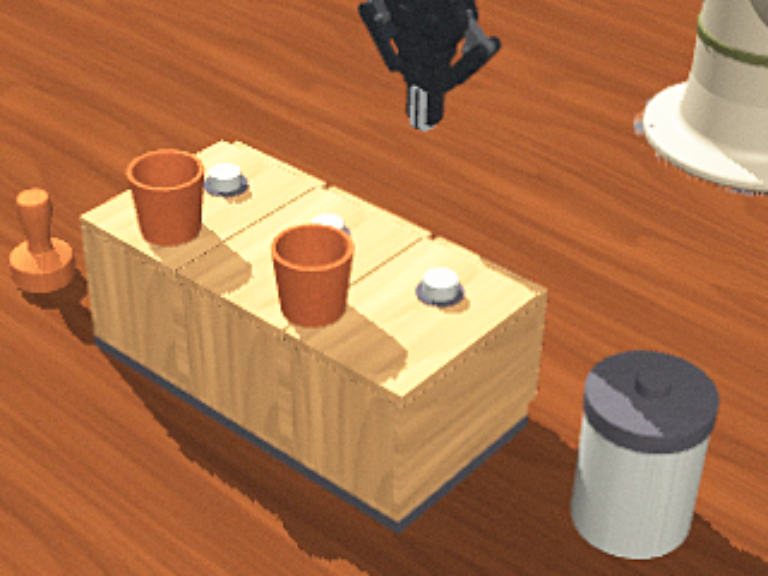

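The drawer is now flush with its neighbours, and all three buttons are still up. Over to the button, then down.

```bash
python3 -m inch '10 0 0 0 0 0;16 0 0 0 0 0;18 0 0 0 0 0;18 0 0 0 0 0;18 0 0 0 0 0;16 0 0 0 0 0;12 0 0 0 0 0;8 0 0 0 0 0;0 0 0 0 0 0;0 0 0 0 0 0'
python3 -m inch '0 0 6 0 0 0;0 0 6 0 0 0;0 0 6 0 0 0;0 0 5 0 0 0;0 0 3 0 0 0;0 0 2 0 0 0;0 0 1.5 0 0 0;0 0 0 0 0 0;0 0 0 0 0 0;0 0 0 0 0 0'
python3 - <<'E'
from rig import ctrl
import cv2,pickle
for n in("scene","top"):
    d=ctrl.capture(n);pickle.dump(d,open(n+"3.pkl","wb"))
    c=d["image"][100:340,150:470] if n=="scene" else d["image"][130:370,200:520]
    cv2.imwrite(f"pics/{n}3.png",cv2.resize(c[:,:,::-1],None,fx=2.4,fy=2.4))
E
```

```text
time_s: 9.42
eef_pos: [590.4, -50.3, 179.8]
ee_rot: [-0.0, 1.0, 0.018, -0.001]
force: [-0.8, -0.2, -0.7]
grip_width: -0.001
grip_force: 0.0
time_s: 10.25
eef_pos: [591.0, -50.4, 152.0]
ee_rot: [0.0, 1.0, 0.018, 0.0]
force: [-0.9, 0.4, 0.2]
grip_width: -0.005
grip_force: 0.0
```

View pics/scene3.png

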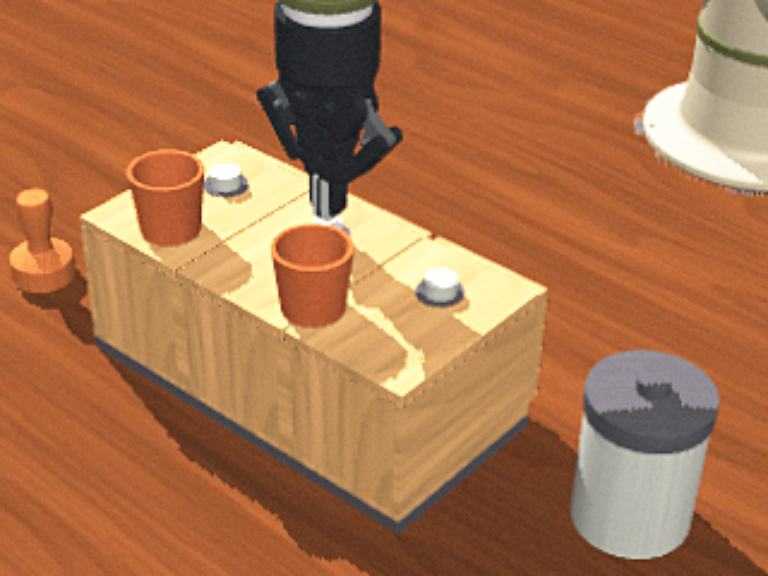

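The fingertips sit directly over the middle button (about (330,215) in the crop), 6 mm above it. Pressing slowly.

```bash
python3 -m inch '0 0 1 0 0 0;0 0 1 0 0 0;0 0 1 0 0 0;0 0 1 0 0 0;0 0 1 0 0 0;0 0 1 0 0 0;0 0 1 0 0 0;0 0 1 0 0 0;0 0 1 0 0 0;0 0 1 0 0 0'
python3 -m inch '0 0 0.5 0 0 0;0 0 0.5 0 0 0;0 0 0.5 0 0 0;0 0 0.5 0 0 0;0 0 0.5 0 0 0;0 0 0.5 0 0 0;0 0 0.4 0 0 0;0 0 0.4 0 0 0;0 0 0 0 0 0;0 0 0 0 0 0'
```

```text
time_s: 11.18
eef_pos: [591.0, -50.4, 141.9]
ee_rot: [0.0, 1.0, 0.018, 0.0]
force: [-1.0, -0.3, 2.7]
grip_width: 0.0
grip_force: 1.4
time_s: 12.02
eef_pos: [590.9, -50.4, 137.9]
ee_rot: [-0.0, 1.0, 0.018, -0.0]
force: [-0.6, -1.1, 1.8]
grip_width: 0.0
grip_force: 0.8
```

```bash
python3 -m inch '0 0 0.3 0 0 0;0 0 0.3 0 0 0;0 0 0.3 0 0 0;0 0 0.3 0 0 0;0 0 0.3 0 0 0;0 0 0.3 0 0 0;0 0 0 0 0 0;0 0 0 0 0 0;0 0 0 0 0 0;0 0 0 0 0 0'
```

```text
time_s: 12.85
eef_pos: [590.9, -50.4, 136.1]
ee_rot: [-0.0, 1.0, 0.018, -0.0]
force: [-0.5, -0.4, 1.7]
grip_width: -0.003
grip_force: 0.8
```

```bash
python3 -m inch '0 0 0.2 0 0 0;0 0 0.2 0 0 0;0 0 0 0 0 0;0 0 0 0 0 0;0 0 0 0 0 0;0 0 0 0 0 0;0 0 0 0 0 0;0 0 0 0 0 0;0 0 0 0 0 0;0 0 0 0 0 0'
```

```text
time_s: 13.68
eef_pos: [591.0, -50.4, 136.1]
ee_rot: [0.0, 1.0, 0.018, 0.0]
force: [-2.0, -0.1, 5.5]
grip_width: 0.004
grip_force: 2.6
```

```bash
python3 -m inch '0 0 0.2 0 0 0;0 0 0.2 0 0 0;0 0 0 0 0 0;0 0 0 0 0 0;0 0 0 0 0 0;0 0 0 0 0 0;0 0 0 0 0 0;0 0 0 0 0 0;0 0 0 0 0 0;0 0 0 0 0 0'
```

```text
time_s: 14.52
eef_pos: [591.0, -50.4, 136.0]
ee_rot: [0.0, 1.0, 0.018, 0.0]
force: [-2.3, 0.6, 7.3]
grip_width: 0.001
grip_force: 3.9
```

The button is home: z is stopped at 136 as expected, with force rising. Now I draw clear, straight up and then back.

```bash
python3 -m inch '0 0 -2 0 0 0;0 0 -6 0 0 0;0 0 -12 0 0 0;0 0 -18 0 0 0;0 0 -22 0 0 0;0 0 -22 0 0 0;0 0 -18 0 0 0;-10 0 0 0 0 0;-18 0 0 0 0 0;-18 0 0 0 0 0'
python3 -m inch '-20 0 0 0 0 0;-20 0 0 0 0 0;-20 0 0 0 0 0;-20 0 0 0 0 0;-20 0 0 0 0 0;-15 0 0 0 0 0;-8 0 0 0 0 0;0 0 0 0 0 0;0 0 0 0 0 0;0 0 0 0 0 0'
python3 - <<'E'
from rig import ctrl
import cv2
a=[]
for n in("scene","top"):
    i=ctrl.capture(n)["image"]
    c=i[130:310,170:470] if n=="scene" else i[160:340,190:490]
    a.append(cv2.resize(c[:,:,::-1],None,fx=1.6,fy=1.6,interpolation=cv2.INTER_CUBIC))
cv2.imwrite("pics/end.png",cv2.vconcat(a))
E
```

```text
time_s: 15.35
eef_pos: [544.5, -52.0, 235.4]
ee_rot: [0.0, 1.0, 0.018, 0.0]
force: [0.6, 0.5, 0.4]
grip_width: 0.001
grip_force: 0.0
time_s: 16.18
eef_pos: [422.8, -56.5, 235.5]
ee_rot: [0.0, 1.0, 0.018, 0.0]
force: [-0.3, -0.8, 0.2]
grip_width: 0.006
grip_force: 0.0
```

View pics/end.png

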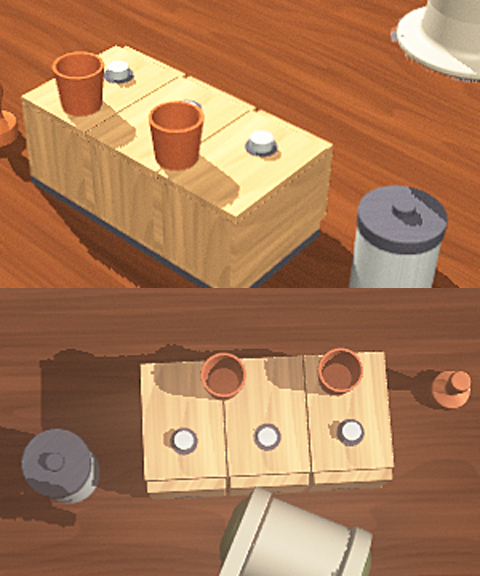

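The middle drawer is flush and its button is down (at (267,437) in the lower half, and sunk behind the cup in the upper). Everything else is as it was and the hand is clear.

```bash
python3 -c "
from rig import ctrl
print(ctrl.finish_job())"
```

```text
the job is handed in; nothing more can be done
None
```

I pushed the ajar middle drawer shut to its stop, pressed its latch button home, drew the hand clear and handed the job in at about 16 s. The final pictures show the other drawers, buttons and objects undisturbed, but the hand-in returned no verdict.

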